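# Turn out a cup of wooden blanks on the work board

## Robot

A 7-joint arm with a two-finger parallel gripper is mounted at the origin on the work surface. World frame = base frame: x ahead of the robot, y to its left, z up, the work surface at z = 0. Lengths are in m, angles in rad, forces in N, time in s.
With the tool pointing down it reaches from about 0.425 to 0.875 m from the base axis. Payload 4.7 kg.
Tool frame: the origin (TCP) lies where the fingers leave the gripper's body, on its centre line; the fingertips stand 70 mm ahead of it and the grasp point (between the pads) lies 51 mm ahead of it; z points along the fingers, y is the line along which they close (so a half turn about z gives the same grasp; the last joint's range is limited). The gripper opens to 87 mm and grips with 3 to 60 N. Pads are 19 mm wide; open, the fingers measure 117 mm over their backs; the gripper's body (75 mm by 190 mm) begins 51 mm behind the grasp point.
Start: joints at [1.352, 0.321, -0.07, 1.45, 0.023, 1.371, -0.057], TCP at [0.15, -0.632, 0.292] pointing down, gripper open.
Joint ranges: [-2.86, 2.86], [-0.3, 2.09], [-1.38, 1.24], [0.06, 2.45], [-1.56, 4.7], [0.09, 2.05], [-2.69, 2.69]. Speed limits (rad/s): [2.57, 2.57, 3.14, 3.14, 3.14, 3.14, 3.14].

## Interface

Orientations are given as a rotation vector (axis times angle).
In Python, from bench import get_state, get_image, get_calibration, close_job gives the robot as it stands.
- The arm moves only by the tool send_rows, never from a script. Its argument "rows" is a list of rows, each an object of numbers: "hand": the finger opening in mm, from 0 to 87; "x", "y", "z": the shift along the world's x, y, z in mm; "roll": the turn about the world's z in degrees. A call has 1 to 10 rows; each row shifts and turns the commanded pose from where the row before left it; what a row does not reach is not made up. A row lasts 1/10 s, in which the tool goes at most 50 mm and 8.59 degrees, less where a joint would pass 70% of its speed; a pose out of reach is approached as far as the arm can. A call is refused whole if a number of a shift passes 50 or a number of a turn 8.59, either way. A call with a gripper value outside its range is refused whole. The fingers move at their own pace and stop on an object; "force" is the grip in N (left out, the last holds). Time passes only in rows, so rows that do not move let the fingers close. It gives the time, the measured TCP pose, the force, the opening and the grip force at its end, in the units of the state.
- get_state(): the state, without advancing time (a new reading comes with each control period).
- get_image(name): name is "scene" or "top" or "wrist"; returns the picture (400x640x3 uint8, blue, green, red); there is no depth.
- get_calibration(name): a dict with "mtx" (3x3 intrinsics, pixels), "world_from_camera" (4x4, takes a point from camera to world coordinates). Camera axes: x right, y down, z forward; pixel columns grow to the right and rows downward; lengths in m; the calibration is good to about 2 mm. A picture is of the moment at which its call begins: read the wrist's pose just before it. get_calibration takes no time and is no camera call; for the wrist camera it gives the pose at the moment of the call.
- close_job(): hands the job in; it is judged then, once.
The state is a dict: "time": time; "joint_positions": joint angles; "qd": joint speeds; "joint_torque": joint torques, N m; "position": TCP position; "tool_rot": TCP orientation; "ft_force": force on the tool from outside, world axes, zero at the start; "torque": the same for the moment, N m; "grip_width": opening from 0.0 (shut) to 1.0 (fully open); "grip_force": force on a finger pad.
Only numpy, scipy, OpenCV 4.12 (cv2) and the standard library are available. Lean on these libraries where they do the work, as an engineer would, in place of code of your own. Each camera call takes 0.05 s, during which the arm holds its last target. There are 200 camera calls.

## Task

Take the cup of wooden blanks from its stand and turn it fully upside down on the middle of the cork board, mouth resting flat on the board with all four blanks under it. Then lift the cup straight up, still upside down, so that the blanks stay together in one pile on the board, and stand the empty cup mouth down on the bare table top, clear of the board, the stand and the pile. Set the cup down gently, let no blank land off the board, and do not disturb the jar, the marker pen or the flamingo.

Things in the scene. Friction and masses are not known exactly. Their poses are not given: they have to be found in the camera images.
- cup: Grey rectangular cup, open at one end, lying level on the stand. Origin: centre of its closed bottom's outer face; x points out of the mouth (straight down once upside down). Outer 106 (x) by 66 (y) by 84 mm (z); walls 4, bottom 6 mm. At the start y is level, z up, x along the stand's x, axis 74 mm above the table. About 0.18 kg. Grip its flat y sides, free up to 60 mm from the bottom.
- cup_mouth (a point): Centre of the cup's open mouth, in the plane of the rim, 106 mm along the cup's x from its origin; same axes as the cup.
- blank0: Wooden blank with two pale stripes, 20 (x) by 50 (y) by 60 mm (z), 42 g; origin at its centre. Four alike start standing in a row in the cup like cards, x along the cup's x, blank0 nearest the bottom; the row is 81 mm long, the inside 100 mm deep. Only friction holds them: they slide out when the mouth points some 30 to 45 degrees below level.
- blank1: As blank0, the second from the cup's bottom.
- blank2: As blank0, the third from the cup's bottom.
- blank3: As blank0, the one nearest the cup's mouth (its front face about 17 mm inside the rim).
- stand: Plywood stand fixed to the table, 100 (x) by 94 mm (y), flat top 32 mm high, on which the cup lies. Two side cheeks, 10 mm thick, 52 mm high above the table, 74 mm apart, flank the cup's front from x = 10 to 50 mm. The cup's bottom is about 5 mm beyond the stand's -x edge. Origin: centre of its underside, on the table.
- board: Square cork board fixed to the table, 240 by 240 by 6 mm; origin at the centre of its underside, on the table; x and y along its edges, z up.
- jar: Closed glass jar, 72 mm across, 100 mm high, standing on the table; origin at the centre of its underside. Leave alone.
- marker: Marker pen with a blue cap lying flat, 140 mm long along its x, 13 mm thick; origin under its middle, on the table. Leave alone.
- flamingo: Wooden flamingo on a thin leg and round foot (90 mm across), about 210 mm high; origin at the centre of the foot's underside. Leave alone.
Mind the look-alikes: they are no part of the job. Leave any red look-alike of the cup alone. Several things look just like the stand: the one meant starts farthest to the robot's left.

How it is judged:
By the outcome, as a careful person would: the job done as asked, in the order asked, and still so for the second after the job is handed in, with the robot touching nothing.
It also fails if it takes over 67 s, if anything falls off the work surface, if the arm or the gripper's body presses on something with over 40 N, if the wrist force passes 120 N, or if a joint passes its speed limit or range.

## Working session

There is one attempt and no reset: what is moved stays moved. The work goes in short steps, Python scripts to look and compute and a tool call to move; the robot and the scene stay as the last step left them, time stands still between calls to the robot, and variables do not carry over. Pictures are saved under pics/ and viewed, at most 10 in all, crops included, and the job is handed in when it is done.

Besides the shell and the picture viewer there is one more tool, called after ">>>" by a JSON object that holds its "api" and its "payload", one argument or row to a line. send_rows: Moves the arm, as the interface text tells. Its arguments: {"type":"object","properties":{"rows":{"type":"array","items":{"type":"object","properties":{"hand":{"type":"number"},"x":{"type":"number"},"y":{"type":"number"},"z":{"type":"number"},"roll":{"type":"number"}}}},"force":{"type":"number"}},"required":["rows"]}

```bash
mkdir -p pics
python3 - <<'E'
from bench import *
import cv2,numpy as np
s=get_state();print(s['time'],s['position'],s['tool_rot'],s['grip_width'])
for n in("scene","top"):
    cv2.imwrite(f"pics/{n}0.png",get_image(n)); c=get_calibration(n); print(n,np.round(c['mtx'],1).tolist(),np.round(c['world_from_camera'],3).tolist())
E
```

```text
0.0 [ 0.14983479 -0.63205667  0.29115783] [-3.11843755e+00 -3.64702794e-01  4.77792099e-04] 0.9990556672627683
scene [[423.9, 0.0, 314.0], [0.0, 423.9, 196.1], [0.0, 0.0, 1.0]] [[-0.568, 0.632, -0.527, 1.296], [0.823, 0.445, -0.354, 0.467], [0.011, -0.634, -0.773, 1.1], [0.0, 0.0, 0.0, 1.0]]
top [[363.9, 0.0, 321.5], [0.0, 363.9, 200.1], [0.0, 0.0, 1.0]] [[-0.016, -0.994, 0.111, 0.496], [-1.0, 0.017, 0.013, -0.008], [-0.015, -0.111, -0.994, 1.089], [0.0, 0.0, 0.0, 1.0]]
```

View pics/scene0.png

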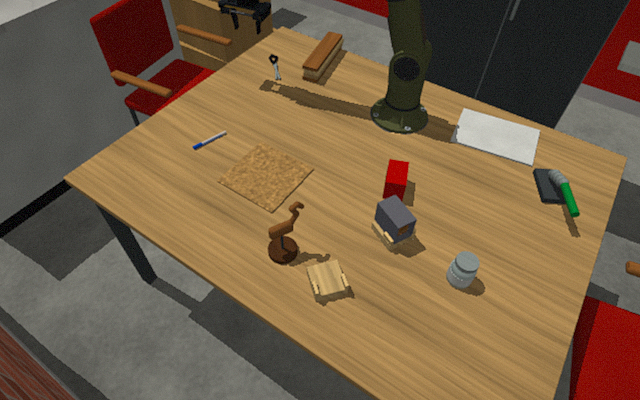

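View pics/top0.png

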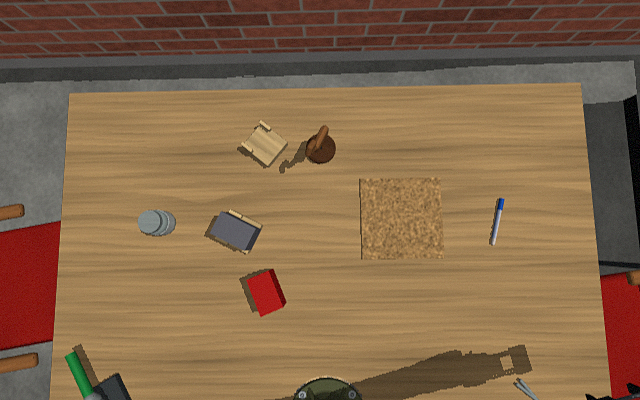

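Scene (640x400): the grey cup is at (396,218) on a stand. Top: the grey cup is at (236,232), the red look-alike at (264,292), the empty stand look-alike at (264,145), the board at (401,219), the jar at (156,222), the marker at (497,221) and the flamingo at (320,148). Candidates for the cup are grey (236,232) and red (264,292). Candidates for the stand are the one under the grey cup at (236,232), farthest left, and the empty one at (264,145). I choose the grey cup on the left stand and check it in a crop.

Run:
```python
import cv2,numpy as np
t=cv2.imread("pics/top0.png")[195:265,195:275];s=cv2.imread("pics/scene0.png")[180:260,360:430]
f=lambda i,h:cv2.resize(i,None,fx=h,fy=h,interpolation=cv2.INTER_CUBIC)
a=f(t,5);b=f(s,5);o=np.zeros((400,760,3),np.uint8);o[:350,:400]=a;o[:400,405:755]=b
cv2.imwrite("pics/crop1.png",o)
```

```text
(no output)
```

View pics/crop1.png

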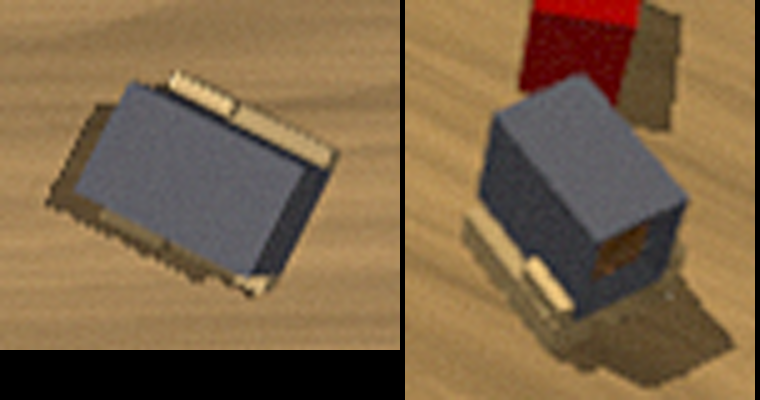

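The crop shows the grey cup on the stand. Its mouth, with brown blanks visible, faces the robot's left, at the left edge of the top view. The raised cheeks are also on that left end, and the closed bottom is the dark face at the right, about (290,220).

```bash
cat > h.py <<'E'
from bench import *
import cv2,numpy as np
def unproj(n,uv,z,c=None):
    c=c or get_calibration(n);uv=np.atleast_2d(uv).astype(float);T=np.array(c['world_from_camera']);M=np.array(c['mtx'])
    d=np.c_[uv,np.ones(len(uv))]@np.linalg.inv(M).T@T[:3,:3].T;o=T[:3,3]
    return (o+d*((z-o[2])/d[:,2:]))[:,:2]
def rect(n,mask,z):
    k,_=cv2.findContours(mask.astype(np.uint8),cv2.RETR_EXTERNAL,cv2.CHAIN_APPROX_NONE);k=max(k,key=cv2.contourArea)[:,0]
    w=unproj(n,k,z)*1000;r=cv2.minAreaRect(w.astype(np.float32));b=cv2.boxPoints(r)
    return np.round(r[0],1),np.round(r[1],1),round(r[2],1),np.round(b).tolist()
E
python3 - <<'E'
from h import *
t=cv2.imread("pics/top0.png");g=t.astype(int)
m=np.zeros(t.shape[:2],bool);m[195:265,195:275]=1
grey=m&(abs(g[...,2]-g[...,0])<40)&(g[...,0]>=g[...,2])&(g.sum(2)>220)
print('cup',rect('top',grey,.116))
# manual corners from the crop
c=np.array([[135,83],[75,190],[250,275],[308,170]])/5+195
w=unproj('top',c,.116)*1000;print(np.round(w,1).tolist(),w.mean(0),[np.hypot(*(w[i]-w[i-1])).round(1) for i in range(4)],np.degrees(np.arctan2(*(w[0]+w[1]-w[2]-w[3])[::-1])))
print('board',np.round(unproj('top',[[360,178],[442,178],[444,260],[361,259]],.006)*1000).tolist())
for n,u,z in(('jar',(150,222),.1),('flam foot',(321,149),0),('mark1',(501,200),.01),('mark2',(493,243),.01),('red',(268,292),.08),('stand2',(264,145),.03)):print(n,np.round(unproj('top',u,z)*1000))
E
```

```text
cup (array([527.5, 244.4]), array([105.5,  65. ]), 62.9, [[475.0, 212.0], [532.0, 183.0], [580.0, 277.0], [523.0, 306.0]])
[[578.4, 273.0], [521.5, 304.4], [475.0, 210.1], [530.2, 179.4]] [526.28130973 241.76303429] [np.float64(105.3), np.float64(65.0), np.float64(105.2), np.float64(63.2)] 63.23391907145092
board [[682.0, -111.0], [678.0, -357.0], [435.0, -350.0], [441.0, -107.0]]
jar [[555. 475.]]
flam foot [[775.   5.]]
mark1 [[ 608. -526.]]
mark2 [[ 482. -494.]]
red [[360. 155.]]
stand2 [[783. 175.]]
```

>>> {"api": "send_rows", "payload": {
  "rows": [
    {"x": 31,"y": 25,"roll": 6,"hand": 87},
    {"x": 31,"y": 25,"roll": 6},
    {"x": 31,"y": 25,"roll": 6},
    {"x": 31,"y": 25,"roll": 6},
    {"x": 31,"y": 25,"roll": 6},
    {"x": 31,"y": 25,"roll": 6},
    {"x": 31,"y": 25,"roll": 6},
    {"x": 31,"y": 25,"roll": 6},
    {"x": 20,"y": 36,"roll": 2},
    {"x": 20,"y": 36}
  ]
}}

```text
schema error: expected keys hand, x, y, z, roll
```

>>> {"api": "send_rows", "payload": {
  "rows": [
    {"x": 20,"y": 36},
    {"x": 20,"y": 36},
    {"x": 20,"y": 36},
    {"x": 20,"y": 36},
    {"x": 20,"y": 36},
    {"y": 40},
    {"y": 40},
    {"y": 40},
    {"y": 40},
    {"y": 40}
  ]
}}

```text
schema error: expected keys hand, x, y, z, roll
```

All keys are required in every row.

>>> {"api": "send_rows", "payload": {
  "rows": [
    {"hand": 87,"x": 31,"y": 25,"z": 0,"roll": 6},
    {"hand": 87,"x": 31,"y": 25,"z": 0,"roll": 6},
    {"hand": 87,"x": 31,"y": 25,"z": 0,"roll": 6},
    {"hand": 87,"x": 31,"y": 25,"z": 0,"roll": 6},
    {"hand": 87,"x": 31,"y": 25,"z": 0,"roll": 6},
    {"hand": 87,"x": 31,"y": 25,"z": 0,"roll": 6},
    {"hand": 87,"x": 31,"y": 25,"z": 0,"roll": 6},
    {"hand": 87,"x": 31,"y": 25,"z": 0,"roll": 6},
    {"hand": 87,"x": 20,"y": 36,"z": 0,"roll": 2},
    {"hand": 87,"x": 20,"y": 36,"z": 0,"roll": 0}
  ]
}}

```text
time: 1.1
position: [0.4386, -0.3589, 0.2916]
tool_rot: [-2.672, -1.65, 0.0]
ft_force: [1.0, 0.6, -0.1]
grip_width: 1.002
grip_force: 0.0
```

>>> {"api": "send_rows", "payload": {
  "rows": [
    {"hand": 87,"x": 20,"y": 36,"z": 0,"roll": 0},
    {"hand": 87,"x": 20,"y": 36,"z": 0,"roll": 0},
    {"hand": 87,"x": 20,"y": 36,"z": 0,"roll": 0},
    {"hand": 87,"x": 20,"y": 36,"z": 0,"roll": 0},
    {"hand": 87,"x": 20,"y": 36,"z": 0,"roll": 0},
    {"hand": 87,"x": 0,"y": 40,"z": 0,"roll": 0},
    {"hand": 87,"x": 0,"y": 40,"z": 0,"roll": 0},
    {"hand": 87,"x": 0,"y": 40,"z": 0,"roll": 0},
    {"hand": 87,"x": 0,"y": 40,"z": 0,"roll": 0},
    {"hand": 87,"x": 0,"y": 40,"z": 0,"roll": 0}
  ]
}}

```text
time: 2.1
position: [0.5375, 0.021, 0.292]
tool_rot: [2.674, 1.649, -0.001]
ft_force: [1.3, -0.1, -0.2]
grip_width: 0.999
grip_force: 0.0
```

>>> {"api": "send_rows", "payload": {
  "rows": [
    {"hand": 87,"x": -2,"y": 36,"z": 0,"roll": 0},
    {"hand": 87,"x": -2,"y": 36,"z": 0,"roll": 0},
    {"hand": 87,"x": -3,"y": 36,"z": 0,"roll": 0},
    {"hand": 87,"x": -3,"y": 36,"z": 0,"roll": 0},
    {"hand": 87,"x": -2,"y": 36,"z": 0,"roll": 0},
    {"hand": 87,"x": -2,"y": 33,"z": 0,"roll": 0},
    {"hand": 87,"x": 0,"y": 0,"z": 0,"roll": 0},
    {"hand": 87,"x": 0,"y": 0,"z": 0,"roll": 0}
  ]
}}

```text
time: 2.9
position: [0.5235, 0.2331, 0.2918]
tool_rot: [-2.672, -1.652, 0.002]
ft_force: [1.5, -0.5, -0.4]
grip_width: 1.001
grip_force: 0.0
```

Run:
```python
from h import *
s=get_state();c=get_calibration('wrist');im=get_image('wrist');cv2.imwrite("pics/w1.png",im)
print(s['position'],s['tool_rot'])
g=im.astype(int);grey=(g[...,0]>=g[...,2])&(g.sum(2)>200)&(abs(g[...,0]-g[...,2])<40)
k,_=cv2.findContours(grey.astype(np.uint8),0,1)
for q in sorted(k,key=cv2.contourArea)[-3:]:
    w=unproj('wrist',q[:,0],.116,c)*1000;print(cv2.boundingRect(q),cv2.minAreaRect(w.astype(np.float32)))
```

```text
[0.52347382 0.23307358 0.29182639] [-2.67196925e+00 -1.65223552e+00  1.51586412e-03]
(278, 107, 87, 134) ((528.3873291015625, 246.2275390625), (107.47090148925781, 64.85948944091797), 63.16056823730469)
```

View pics/w1.png

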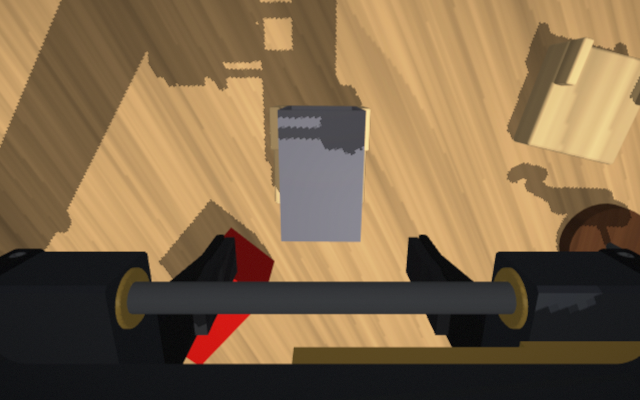

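The wrist view shows the cup's top at (278-365, 107-241), with the mouth end up, the red look-alike at (220,300) and the other stand at upper right. The cup's centre is (528,246) at 63.2°, which agrees with the top camera. I'll descend and grip 44 mm from the bottom.

>>> {"api": "send_rows", "payload": {
  "rows": [
    {"hand": 87,"x": 0,"y": 4,"z": -35,"roll": 0},
    {"hand": 87,"x": 0,"y": 0,"z": -35,"roll": 0},
    {"hand": 87,"x": 0,"y": 0,"z": -35,"roll": 0},
    {"hand": 87,"x": 0,"y": 0,"z": -30,"roll": 0},
    {"hand": 87,"x": 0,"y": 0,"z": -20,"roll": 0},
    {"hand": 87,"x": 0,"y": 0,"z": -12,"roll": 0},
    {"hand": 87,"x": 0,"y": 0,"z": 0,"roll": 0},
    {"hand": 87,"x": 0,"y": 0,"z": 0,"roll": 0}
  ]
}}

```text
time: 3.75
position: [0.5247, 0.2361, 0.126]
tool_rot: [2.674, 1.648, 0.002]
ft_force: [-0.2, 1.0, 0.2]
grip_width: 1.0
grip_force: 0.0
```

>>> {"api": "send_rows", "payload": {
  "rows": [
    {"hand": 50,"x": 0,"y": 0,"z": 0,"roll": 0},
    {"hand": 50,"x": 0,"y": 0,"z": 0,"roll": 0},
    {"hand": 50,"x": 0,"y": 0,"z": 0,"roll": 0},
    {"hand": 50,"x": 0,"y": 0,"z": 0,"roll": 0},
    {"hand": 50,"x": 0,"y": 0,"z": 0,"roll": 0},
    {"hand": 50,"x": 0,"y": 0,"z": 0,"roll": 0},
    {"hand": 50,"x": 0,"y": 0,"z": 0,"roll": 0},
    {"hand": 50,"x": 0,"y": 0,"z": 0,"roll": 0}
  ],
  "force": 40
}}

```text
time: 4.55
position: [0.5243, 0.2366, 0.1259]
tool_rot: [2.673, 1.649, 0.001]
ft_force: [-0.7, -1.1, 5.4]
grip_width: 0.756
grip_force: 40.0
```

>>> {"api": "send_rows", "payload": {
  "rows": [
    {"hand": 50,"x": 0,"y": 0,"z": 4,"roll": 0},
    {"hand": 50,"x": 0,"y": 0,"z": 8,"roll": 0},
    {"hand": 50,"x": 0,"y": 0,"z": 12,"roll": 0},
    {"hand": 50,"x": 0,"y": 0,"z": 15,"roll": 0},
    {"hand": 50,"x": 0,"y": 0,"z": 15,"roll": 0},
    {"hand": 50,"x": 0,"y": 0,"z": 15,"roll": 0},
    {"hand": 50,"x": 0,"y": 0,"z": 12,"roll": 0},
    {"hand": 50,"x": 0,"y": 0,"z": 8,"roll": 0},
    {"hand": 50,"x": 0,"y": 0,"z": 4,"roll": 0},
    {"hand": 50,"x": 0,"y": 0,"z": 0,"roll": 0}
  ]
}}

```text
time: 5.55
position: [0.5241, 0.2365, 0.2187]
tool_rot: [2.674, 1.649, 0.001]
ft_force: [-0.2, -0.0, -3.1]
grip_width: 0.756
grip_force: 40.0
```

Run:
```python
from h import *
print(get_state()['ft_force'],get_state()['position'])
im=get_image('scene');cv2.imwrite("pics/s2.png",cv2.resize(im[120:270,300:500],None,fx=4,fy=4,interpolation=2))
```

```text
[-0.1539883  -0.01634947 -3.08278689] [0.52408725 0.23653659 0.21873265]
```

View pics/s2.png

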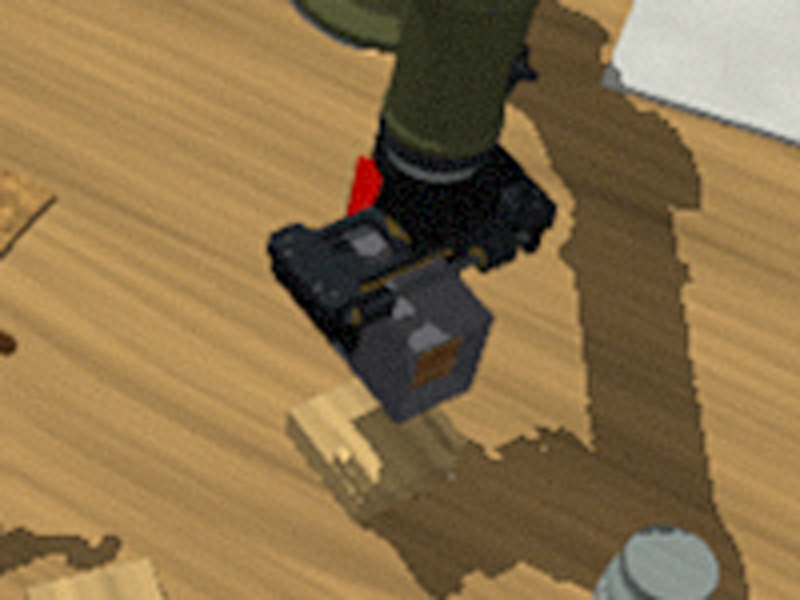

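The cup is held level in the hand at (430,330), with the blanks still inside at (435,360). Next I carry it to the board with a gentle speed ramp.

>>> {"api": "send_rows", "payload": {
  "rows": [
    {"hand": 50,"x": 0,"y": -8,"z": 0,"roll": 0},
    {"hand": 50,"x": 0,"y": -16,"z": 0,"roll": 0},
    {"hand": 50,"x": 0,"y": -24,"z": 0,"roll": 0},
    {"hand": 50,"x": -2,"y": -32,"z": 0,"roll": 0},
    {"hand": 50,"x": -2,"y": -38,"z": 0,"roll": 0},
    {"hand": 50,"x": -2,"y": -42,"z": 0,"roll": 0},
    {"hand": 50,"x": -2,"y": -42,"z": 0,"roll": 0},
    {"hand": 50,"x": -2,"y": -42,"z": 0,"roll": 0},
    {"hand": 50,"x": -2,"y": -42,"z": 0,"roll": 0},
    {"hand": 50,"x": 0,"y": -42,"z": 0,"roll": 0}
  ]
}}

```text
time: 6.6
position: [0.5108, -0.0937, 0.2178]
tool_rot: [-2.674, -1.649, 0.002]
ft_force: [0.8, -0.3, -3.7]
grip_width: 0.755
grip_force: 40.0
```

>>> {"api": "send_rows", "payload": {
  "rows": [
    {"hand": 50,"x": 0,"y": -42,"z": 0,"roll": 0},
    {"hand": 50,"x": 0,"y": -42,"z": 0,"roll": 0},
    {"hand": 50,"x": 0,"y": -38,"z": 0,"roll": 0},
    {"hand": 50,"x": 0,"y": -32,"z": 0,"roll": 0},
    {"hand": 50,"x": 0,"y": -26,"z": 0,"roll": 0},
    {"hand": 50,"x": 0,"y": -20,"z": 0,"roll": 0},
    {"hand": 50,"x": 0,"y": -16,"z": 0,"roll": 0},
    {"hand": 50,"x": 0,"y": -10,"z": 0,"roll": 0},
    {"hand": 50,"x": 0,"y": -6,"z": 0,"roll": 0},
    {"hand": 50,"x": 0,"y": 0,"z": 0,"roll": 0}
  ]
}}

```text
time: 7.6
position: [0.512, -0.3235, 0.2182]
tool_rot: [-2.674, -1.649, -0.0]
ft_force: [0.9, 0.2, -3.5]
grip_width: 0.757
grip_force: 40.0
```

>>> {"api": "send_rows", "payload": {
  "rows": [
    {"hand": 50,"x": 0,"y": 0,"z": -8,"roll": 0},
    {"hand": 50,"x": 0,"y": 0,"z": -16,"roll": 0},
    {"hand": 50,"x": 0,"y": 0,"z": -22,"roll": 0},
    {"hand": 50,"x": 0,"y": 0,"z": -22,"roll": 0},
    {"hand": 50,"x": 0,"y": 0,"z": -18,"roll": 0},
    {"hand": 50,"x": 0,"y": 0,"z": -14,"roll": 0},
    {"hand": 50,"x": 0,"y": 0,"z": -8,"roll": 0},
    {"hand": 50,"x": 0,"y": 0,"z": -4,"roll": 0},
    {"hand": 50,"x": 0,"y": 0,"z": -2,"roll": 0},
    {"hand": 50,"x": 0,"y": 0,"z": 0,"roll": 0}
  ]
}}

```text
time: 8.6
position: [0.5123, -0.3236, 0.1047]
tool_rot: [2.673, 1.649, 0.001]
ft_force: [0.4, 1.1, -3.4]
grip_width: 0.758
grip_force: 40.0
```

>>> {"api": "send_rows", "payload": {
  "rows": [
    {"hand": 50,"x": 0,"y": 0,"z": -1,"roll": 0},
    {"hand": 50,"x": 0,"y": 0,"z": -1,"roll": 0},
    {"hand": 50,"x": 0,"y": 0,"z": -1,"roll": 0},
    {"hand": 50,"x": 0,"y": 0,"z": 0,"roll": 0}
  ]
}}

```text
time: 9.0
position: [0.5119, -0.3235, 0.1013]
tool_rot: [2.674, 1.649, -0.0]
ft_force: [0.2, 0.3, -3.6]
grip_width: 0.755
grip_force: 40.0
```

>>> {"api": "send_rows", "payload": {
  "rows": [
    {"hand": 50,"x": 0,"y": 0,"z": -1,"roll": 0},
    {"hand": 50,"x": 0,"y": 0,"z": -0.5,"roll": 0},
    {"hand": 50,"x": 0,"y": 0,"z": 0,"roll": 0}
  ]
}}

```text
time: 9.3
position: [0.512, -0.3235, 0.1]
tool_rot: [2.674, 1.649, -0.0]
ft_force: [-0.9, 0.1, -2.8]
grip_width: 0.756
grip_force: 40.0
```

>>> {"api": "send_rows", "payload": {
  "rows": [
    {"hand": 50,"x": 0,"y": 0,"z": -0.5,"roll": 0},
    {"hand": 80,"x": 0,"y": 0,"z": 0,"roll": 0},
    {"hand": 80,"x": 0,"y": 0,"z": 0,"roll": 0},
    {"hand": 80,"x": 0,"y": 0,"z": 0,"roll": 0},
    {"hand": 80,"x": -5,"y": -11,"z": 2.5,"roll": 0},
    {"hand": 80,"x": -6,"y": -10.5,"z": 2.5,"roll": 0},
    {"hand": 80,"x": 0,"y": 0,"z": 0,"roll": 0}
  ]
}}

```text
time: 10.0
position: [0.4993, -0.3486, 0.1047]
tool_rot: [2.676, 1.643, -0.002]
ft_force: [-0.3, -0.1, 0.5]
grip_width: 0.919
grip_force: 0.0
```

>>> {"api": "send_rows", "payload": {
  "rows": [
    {"hand": 50,"x": 0,"y": 0,"z": 0,"roll": 0},
    {"hand": 50,"x": 0,"y": 0,"z": 0,"roll": 0},
    {"hand": 50,"x": 0,"y": 0,"z": 0,"roll": 0},
    {"hand": 50,"x": 0,"y": 0,"z": 0,"roll": 0},
    {"hand": 50,"x": 0,"y": 0,"z": 0,"roll": 0}
  ],
  "force": 5
}}

```text
time: 10.5
position: [0.5012, -0.3445, 0.1042]
tool_rot: [-2.673, -1.65, -0.0]
ft_force: [-0.3, 0.2, 0.7]
grip_width: 0.757
grip_force: 5.0
```

Run:
```python
from h import *
s=get_state();print(s['ft_force'],s['position'],s['grip_force'],s['grip_width'])
a=get_image('scene')[70:270,170:370];b=get_image('wrist')
o=np.zeros((500,800,3),np.uint8);o[:400,:400]=cv2.resize(a,(400,400),interpolation=2);o[:250,400:]=cv2.resize(b,(400,250));t=get_image('top')[160:280,340:460];o[250:500,480:730]=cv2.resize(t,(250,250),interpolation=2)
cv2.imwrite("pics/s3.png",o)
```

```text
[-0.34296642  0.17470327  0.73481547] [ 0.50116113 -0.34450037  0.10422977] 4.994379136478528 0.757497165127682
```

View pics/s3.png

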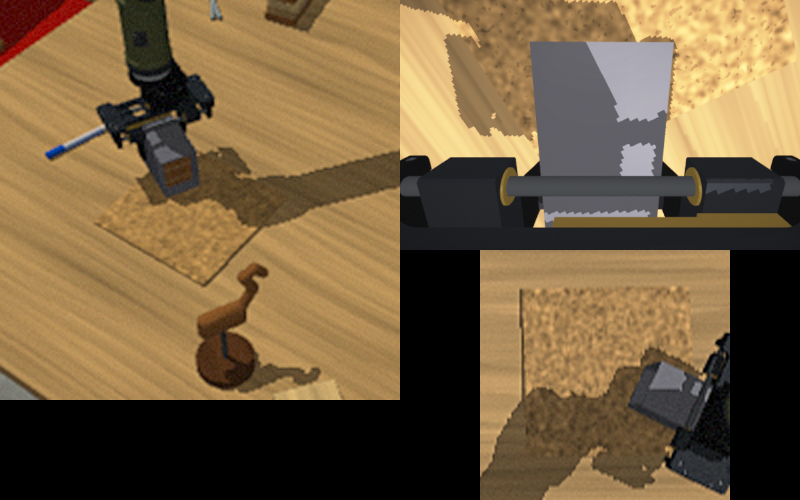

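The cup lies on the board edge, mouth toward the board's middle (scene inset (170,170), top inset (670,395)). The marker and flamingo are clear. I'll start tilting about the lower rim edge.

>>> {"api": "send_rows", "payload": {
  "rows": [
    {"hand": 50,"x": 2,"y": 4,"z": 7.5,"roll": 0},
    {"hand": 50,"x": 2.3,"y": 4.5,"z": 6.8,"roll": 0},
    {"hand": 50,"x": 2.5,"y": 5,"z": 6.4,"roll": 0},
    {"hand": 50,"x": 2.8,"y": 5.5,"z": 5.9,"roll": 0},
    {"hand": 50,"x": 0,"y": 0,"z": 0,"roll": 0}
  ]
}}

```text
time: 11.15
position: [0.512, -0.3246, 0.1322]
tool_rot: [2.671, 1.651, 0.003]
ft_force: [0.3, 0.4, -2.5]
grip_width: 0.752
grip_force: 5.0
```

Run:
```python
from h import *
s=get_state();print(s['ft_force'],s['position'],s['grip_force'],s['grip_width'])
a=get_image('scene')[100:190,220:310];b=get_image('wrist')
o=np.zeros((400,800,3),np.uint8);o[:400,:400]=cv2.resize(a,(400,400),interpolation=2);o[:250,400:]=cv2.resize(b,(400,250))
cv2.imwrite("pics/s4.png",o)
```

```text
[ 0.29995677  0.38541759 -2.46146006] [ 0.51202861 -0.32459556  0.13223945] 4.999821999081178 0.7519306552666004
```

View pics/s4.png

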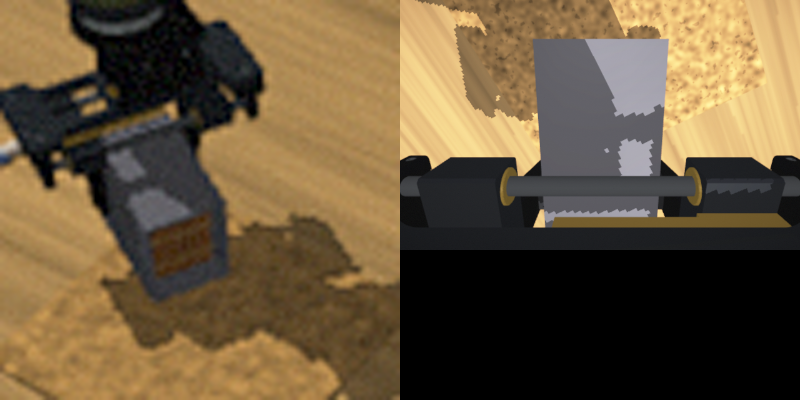

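The wrist view shows the cup's far rim barely lower (width 143 to 135 px, about 3°), so the pads held the cup level and it lifted. I'll go back down and regrip nearer the bottom at minimum force so it pivots.

>>> {"api": "send_rows", "payload": {
  "rows": [
    {"hand": 50,"x": -2.8,"y": -5.5,"z": -5.9,"roll": 0},
    {"hand": 50,"x": -2.5,"y": -5,"z": -6.4,"roll": 0},
    {"hand": 50,"x": -2.3,"y": -4.5,"z": -6.8,"roll": 0},
    {"hand": 50,"x": -2,"y": -4,"z": -6.5,"roll": 0},
    {"hand": 50,"x": 0,"y": 0,"z": 0,"roll": 0}
  ],
  "force": 5
}}

```text
time: 11.75
position: [0.5, -0.3458, 0.1042]
tool_rot: [-2.674, -1.647, 0.001]
ft_force: [0.1, -0.0, -4.6]
grip_width: 0.758
grip_force: 5.0
```

>>> {"api": "send_rows", "payload": {
  "rows": [
    {"hand": 76,"x": 0,"y": 0,"z": 0,"roll": 0},
    {"hand": 76,"x": 0,"y": 0,"z": 0,"roll": 0},
    {"hand": 76,"x": -4,"y": -8,"z": 0,"roll": 0},
    {"hand": 76,"x": 0,"y": 0,"z": 0,"roll": 0},
    {"hand": 50,"x": 0,"y": 0,"z": 0,"roll": 0},
    {"hand": 50,"x": 0,"y": 0,"z": 0,"roll": 0},
    {"hand": 50,"x": 0,"y": 0,"z": 0,"roll": 0},
    {"hand": 50,"x": 0,"y": 0,"z": 0,"roll": 0}
  ],
  "force": 3
}}

```text
time: 12.55
position: [0.4969, -0.3529, 0.1054]
tool_rot: [2.674, 1.65, -0.0]
ft_force: [-0.4, 1.1, 1.3]
grip_width: 0.756
grip_force: 3.0
```

>>> {"api": "send_rows", "payload": {
  "rows": [
    {"hand": 50,"x": 2,"y": 3.9,"z": 8,"roll": 0},
    {"hand": 50,"x": 2.3,"y": 4.6,"z": 7.7,"roll": 0},
    {"hand": 50,"x": 2.6,"y": 5.2,"z": 7.2,"roll": 0},
    {"hand": 50,"x": 2.9,"y": 5.7,"z": 6.6,"roll": 0},
    {"hand": 50,"x": 0,"y": 0,"z": 0,"roll": 0}
  ]
}}

```text
time: 13.05
position: [0.5083, -0.3321, 0.1363]
tool_rot: [2.67, 1.652, 0.003]
ft_force: [0.1, 0.4, -0.9]
grip_width: 0.759
grip_force: 3.0
```

```bash
cat >> h.py <<'E'
def cupwidth():
    b=get_image('wrist');g=b[:270].astype(int);m=(g[...,0]>=g[...,2])&(g.sum(2)>170)&(abs(g[...,0]-g[...,2])<45)
    k,_=cv2.findContours(m.astype(np.uint8),0,1);k=max(k,key=cv2.contourArea);r=cv2.boundingRect(k)
    return r,[int(m[y,200:460].sum()) for y in range(r[1]+4,r[1]+60,12)]
E
python3 - <<'E'
from h import *
s=get_state();print(s['ft_force'],s['position'],s['grip_force'],s['grip_width']);print(cupwidth())
E
```

```text
[ 0.08051361  0.42819793 -0.87341546] [ 0.50834391 -0.33211994  0.13634525] 2.9996917176943327 0.758790296968393
((232, 41, 179, 229), [174, 174, 174, 174, 175])
```

>>> {"api": "send_rows", "payload": {
  "rows": [
    {"hand": 50,"x": 6.5,"y": 12.9,"z": 11.6,"roll": 0},
    {"hand": 50,"x": 7.3,"y": 14.5,"z": 8.9,"roll": 0},
    {"hand": 50,"x": 9.9,"y": 19.6,"z": 6.9,"roll": 0},
    {"hand": 50,"x": 10.3,"y": 20.5,"z": 2,"roll": 0},
    {"hand": 50,"x": 10.3,"y": 20.4,"z": -3.1,"roll": 0},
    {"hand": 50,"x": 5.9,"y": 11.8,"z": -4.1,"roll": 0},
    {"hand": 50,"x": 3.8,"y": 7.6,"z": -3.8,"roll": 0},
    {"hand": 50,"x": 0,"y": 0,"z": 0,"roll": 0},
    {"hand": 50,"x": 0,"y": 0,"z": 0,"roll": 0}
  ]
}}

```text
time: 14.0
position: [0.5611, -0.2262, 0.1536]
tool_rot: [2.674, 1.649, 0.001]
ft_force: [0.8, 2.3, 1.6]
grip_width: 0.758
grip_force: 3.0
```

Run:
```python
from h import *
s=get_state();print(s['ft_force'],s['position'],s['grip_force'],s['grip_width'])
a=get_image('scene')[95:215,205:325];b=get_image('wrist')
o=np.zeros((480,800,3),np.uint8);o[:480,:400]=cv2.resize(a,(480,480),interpolation=2)[:,40:440];o[:250,400:]=cv2.resize(b,(400,250))
t=get_image('top')[165:275,345:455];o[250:480,480:710]=cv2.resize(t,(230,230),interpolation=2)
cv2.imwrite("pics/s5.png",o)
```

```text
[0.84570281 2.32768938 1.64028918] [ 0.56109613 -0.22622519  0.1536156 ] 2.999881159848883 0.7579805979303963
```

View pics/s5.png

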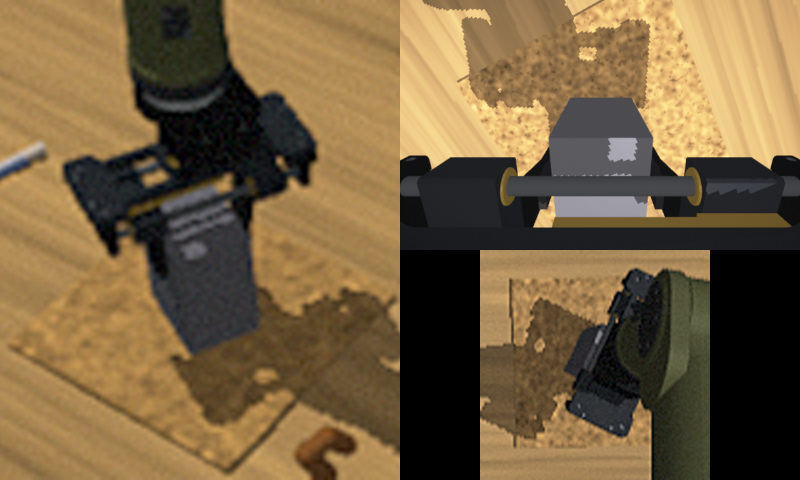

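The cup stands inverted on the board's middle (scene inset (205,270), wrist inset bottom face at (600,180)), with no blank outside. I'll release it so it settles flat, then measure.

>>> {"api": "send_rows", "payload": {
  "rows": [
    {"hand": 50,"x": 0,"y": 0,"z": -1,"roll": 0},
    {"hand": 50,"x": 0,"y": 0,"z": -1,"roll": 0},
    {"hand": 80,"x": 0,"y": 0,"z": 0,"roll": 0},
    {"hand": 80,"x": 0,"y": 0,"z": 0,"roll": 0},
    {"hand": 80,"x": 0,"y": 0,"z": 0,"roll": 0}
  ]
}}

```text
time: 14.65
position: [0.56, -0.227, 0.1505]
tool_rot: [-2.674, -1.648, 0.002]
ft_force: [-0.3, -0.1, -0.9]
grip_width: 0.899
grip_force: 0.0
```

Run:
```python
from h import *
s=get_state();print(s['ft_force'],s['position'],s['grip_force'],s['grip_width'])
c=get_calibration('wrist');b=get_image('wrist');a=get_image('scene')[95:215,205:325]
M=np.array(c['mtx']);T=np.linalg.inv(np.array(c['world_from_camera']))
# predicted outline of a flat inverted cup at the measured place
P=np.array(s['position'])[:2];u=np.array([.449,.893]);v=np.array([-.893,.449]);C=P-.005*u
pr=lambda X:(lambda q:(q[:2]/q[2]))(M@(T[:3,:3]@X+T[:3,3]))
for z in(.112,.006):
    q=np.array([pr(np.r_[C+i*.042*u+j*.033*v,z]) for i,j in((1,1),(1,-1),(-1,-1),(-1,1))]);print(z,q.round().tolist())
    cv2.polylines(b,[q.round().astype(int)],True,(0,255,0),1)
o=np.zeros((480,800,3),np.uint8);o[:480,:360]=cv2.resize(a,(480,480),interpolation=2)[:,40:400];o[:400,360:]=cv2.resize(b[60:280,200:440],(440,400))
cv2.imwrite("pics/s6.png",o)
```

```text
[-0.34949003 -0.05903242 -0.93195098] [ 0.55995121 -0.22699705  0.15052961] 0.0 0.8988530769966054
0.112 [[240.0, 203.0], [408.0, 203.0], [395.0, 375.0], [252.0, 375.0]]
0.006 [[275.0, 155.0], [371.0, 155.0], [367.0, 266.0], [279.0, 266.0]]
```

View pics/s6.png

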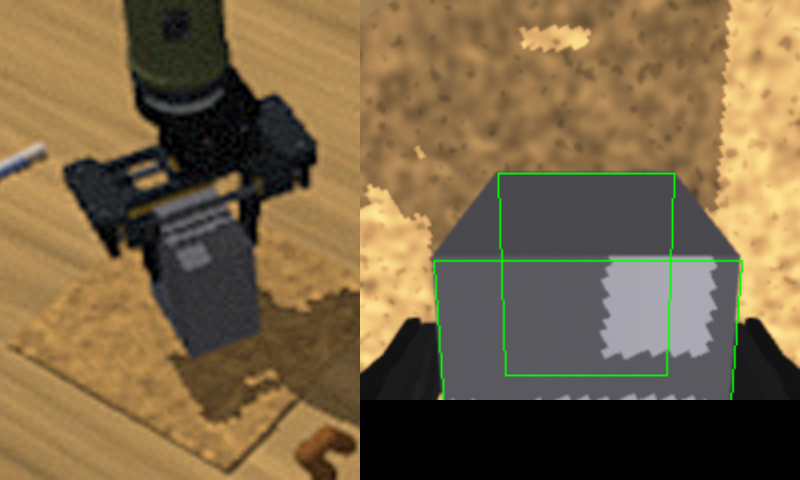

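The predicted flat outline (green) matches the cup's bottom and rim edges within 2 px, so the mouth is flat on the board and centred. I'll regrip lower and firmly, then lift straight up.

>>> {"api": "send_rows", "payload": {
  "rows": [
    {"hand": 80,"x": -1,"y": -2,"z": -9,"roll": 0},
    {"hand": 80,"x": -1,"y": -2,"z": -8,"roll": 0},
    {"hand": 80,"x": 0,"y": 0,"z": 0,"roll": 0},
    {"hand": 50,"x": 0,"y": 0,"z": 0,"roll": 0},
    {"hand": 50,"x": 0,"y": 0,"z": 0,"roll": 0},
    {"hand": 50,"x": 0,"y": 0,"z": 0,"roll": 0},
    {"hand": 50,"x": 0,"y": 0,"z": 0,"roll": 0},
    {"hand": 50,"x": 0,"y": 0,"z": 0,"roll": 0}
  ],
  "force": 25
}}

```text
time: 15.55
position: [0.559, -0.2302, 0.1344]
tool_rot: [2.673, 1.649, 0.001]
ft_force: [-0.2, 0.1, -0.4]
grip_width: 0.76
grip_force: 25.0
```

>>> {"api": "send_rows", "payload": {
  "rows": [
    {"hand": 50,"x": 0,"y": 0,"z": 2,"roll": 0},
    {"hand": 50,"x": 0,"y": 0,"z": 3,"roll": 0},
    {"hand": 50,"x": 0,"y": 0,"z": 4,"roll": 0},
    {"hand": 50,"x": 0,"y": 0,"z": 5,"roll": 0},
    {"hand": 50,"x": 0,"y": 0,"z": 6,"roll": 0},
    {"hand": 50,"x": 0,"y": 0,"z": 6,"roll": 0},
    {"hand": 50,"x": 0,"y": 0,"z": 6,"roll": 0},
    {"hand": 50,"x": 0,"y": 0,"z": 6,"roll": 0},
    {"hand": 50,"x": 0,"y": 0,"z": 6,"roll": 0},
    {"hand": 50,"x": 0,"y": 0,"z": 6,"roll": 0}
  ]
}}

```text
time: 16.55
position: [0.5587, -0.2303, 0.1848]
tool_rot: [2.674, 1.649, 0.0]
ft_force: [-0.6, 0.1, -1.7]
grip_width: 0.757
grip_force: 25.0
```

>>> {"api": "send_rows", "payload": {
  "rows": [
    {"hand": 50,"x": 0,"y": 0,"z": 7,"roll": 0},
    {"hand": 50,"x": 0,"y": 0,"z": 8,"roll": 0},
    {"hand": 50,"x": 0,"y": 0,"z": 8,"roll": 0},
    {"hand": 50,"x": 0,"y": 0,"z": 8,"roll": 0},
    {"hand": 50,"x": 0,"y": 0,"z": 8,"roll": 0},
    {"hand": 50,"x": 0,"y": 0,"z": 10,"roll": 0},
    {"hand": 50,"x": 0,"y": 0,"z": 10,"roll": 0},
    {"hand": 50,"x": 0,"y": 0,"z": 10,"roll": 0},
    {"hand": 50,"x": 0,"y": 0,"z": 6,"roll": 0},
    {"hand": 50,"x": 0,"y": 0,"z": 0,"roll": 0}
  ]
}}

```text
time: 17.55
position: [0.5593, -0.2304, 0.2605]
tool_rot: [2.672, 1.648, 0.002]
ft_force: [0.6, 0.5, -2.0]
grip_width: 0.753
grip_force: 25.0
```

Run:
```python
from h import *
s=get_state();print(s['ft_force'],s['position'],s['grip_force'],s['grip_width'])
a=get_image('scene')[75:215,205:345];b=get_image('wrist')
o=np.zeros((560,800,3),np.uint8);o[:560,:400]=cv2.resize(a,(560,560),interpolation=2)[:,:400];o[:250,400:]=cv2.resize(b,(400,250))
t=get_image('top')[165:275,345:455];o[250:550,450:750]=cv2.resize(t,(300,300),interpolation=2)
cv2.imwrite("pics/s7.png",o)
```

```text
[ 0.57375616  0.54518889 -2.01210504] [ 0.55928006 -0.23041562  0.2605146 ] 24.999042644631118 0.7528918290479514
```

View pics/s7.png

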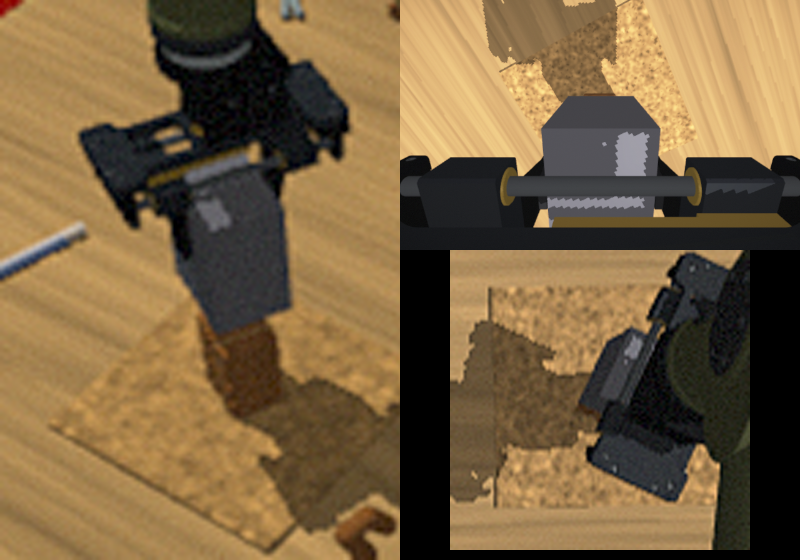

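The pile stands under the raised cup (scene inset (240,370)), and the cup is empty and clear of it. I'll carry it to bare table near (520, 20).

>>> {"api": "send_rows", "payload": {
  "rows": [
    {"hand": 50,"x": 0,"y": 0,"z": 10,"roll": 0},
    {"hand": 50,"x": 0,"y": 0,"z": 10,"roll": 0},
    {"hand": 50,"x": -2,"y": 12,"z": 0,"roll": 0},
    {"hand": 50,"x": -4,"y": 24,"z": 0,"roll": 0},
    {"hand": 50,"x": -5,"y": 34,"z": 0,"roll": 0},
    {"hand": 50,"x": -6,"y": 40,"z": 0,"roll": 0},
    {"hand": 50,"x": -6,"y": 40,"z": 0,"roll": 0},
    {"hand": 50,"x": -6,"y": 40,"z": 0,"roll": 0},
    {"hand": 50,"x": -6,"y": 34,"z": 0,"roll": 0},
    {"hand": 50,"x": -4,"y": 20,"z": 0,"roll": 0}
  ]
}}

```text
time: 18.7
position: [0.5186, 0.0186, 0.2797]
tool_rot: [-2.669, -1.656, -0.001]
ft_force: [0.2, 0.1, -1.8]
grip_width: 0.757
grip_force: 25.0
```

>>> {"api": "send_rows", "payload": {
  "rows": [
    {"hand": 50,"x": 0,"y": 6,"z": -8,"roll": 0},
    {"hand": 50,"x": 0,"y": 0,"z": -20,"roll": 0},
    {"hand": 50,"x": 0,"y": 0,"z": -28,"roll": 0},
    {"hand": 50,"x": 0,"y": 0,"z": -28,"roll": 0},
    {"hand": 50,"x": 0,"y": 0,"z": -24,"roll": 0},
    {"hand": 50,"x": 0,"y": 0,"z": -18,"roll": 0},
    {"hand": 50,"x": 0,"y": 0,"z": -12,"roll": 0},
    {"hand": 50,"x": 0,"y": 0,"z": -6,"roll": 0},
    {"hand": 50,"x": 0,"y": 0,"z": -3,"roll": 0},
    {"hand": 50,"x": 0,"y": 0,"z": 0,"roll": 0}
  ]
}}

```text
time: 19.7
position: [0.52, 0.0196, 0.1324]
tool_rot: [2.674, 1.649, 0.001]
ft_force: [-0.6, -0.3, -2.6]
grip_width: 0.756
grip_force: 25.0
```

>>> {"api": "send_rows", "payload": {
  "rows": [
    {"hand": 50,"x": 0,"y": 0,"z": -1,"roll": 0},
    {"hand": 50,"x": 0,"y": 0,"z": -1,"roll": 0},
    {"hand": 50,"x": 0,"y": 0,"z": -1,"roll": 0},
    {"hand": 50,"x": 0,"y": 0,"z": -0.5,"roll": 0},
    {"hand": 50,"x": 0,"y": 0,"z": 0,"roll": 0}
  ]
}}

```text
time: 20.2
position: [0.5197, 0.0197, 0.1287]
tool_rot: [2.674, 1.649, 0.0]
ft_force: [0.8, 0.4, -0.7]
grip_width: 0.758
grip_force: 25.0
```

>>> {"api": "send_rows", "payload": {
  "rows": [
    {"hand": 50,"x": 0,"y": 0,"z": -0.5,"roll": 0},
    {"hand": 50,"x": 0,"y": 0,"z": 0,"roll": 0}
  ]
}}

```text
time: 20.4
position: [0.5198, 0.0197, 0.1284]
tool_rot: [2.674, 1.649, 0.0]
ft_force: [-0.3, 0.1, -0.3]
grip_width: 0.761
grip_force: 25.0
```

Contact is made, so I'll release and rise.

>>> {"api": "send_rows", "payload": {
  "rows": [
    {"hand": 60,"x": 0,"y": 0,"z": 0,"roll": 0},
    {"hand": 87,"x": 0,"y": 0,"z": 0,"roll": 0},
    {"hand": 87,"x": 0,"y": 0,"z": 0,"roll": 0},
    {"hand": 87,"x": 0,"y": 0,"z": 0,"roll": 0},
    {"hand": 87,"x": 0,"y": 0,"z": 0,"roll": 0},
    {"hand": 87,"x": 0,"y": 0,"z": 10,"roll": 0},
    {"hand": 87,"x": 0,"y": 0,"z": 20,"roll": 0},
    {"hand": 87,"x": 0,"y": 0,"z": 35,"roll": 0},
    {"hand": 87,"x": 0,"y": 0,"z": 40,"roll": 0},
    {"hand": 87,"x": 0,"y": 0,"z": 40,"roll": 0}
  ]
}}

```text
time: 21.4
position: [0.5194, 0.02, 0.2753]
tool_rot: [2.673, 1.65, 0.0]
ft_force: [0.9, -1.4, 0.7]
grip_width: 1.0
grip_force: 0.0
```

Run:
```python
from h import *
s=get_state();print(s['time'],s['ft_force'],s['position'],s['grip_width'])
t=get_image('top');sc=get_image('scene');t0=cv2.imread('pics/top0.png');s0=cv2.imread('pics/scene0.png')
cv2.imwrite('pics/topf.png',t)
# board region: changed pixels = pile
d=cv2.absdiff(t,t0).sum(2)>90; k,_=cv2.findContours(d[170:270,350:450].astype(np.uint8),0,1)
for q in k:
    if cv2.contourArea(q)>20:print('top pile diff',cv2.boundingRect(q+[350,170]),np.round([np.r_[x] for x in unproj('top',(q[:,0]+[350,170]),.086)*1000]).astype(int)[[0,-1]].tolist())
ds=cv2.absdiff(sc,s0).sum(2)>90;k,_=cv2.findContours(ds[100:300,150:330].astype(np.uint8),0,1)
for q in k:
    if cv2.contourArea(q)>20:print('scene diff',cv2.boundingRect(q+[150,100]),cv2.contourArea(q))
# predicted pile outlines (stack of four, 60x50) and cup
def pr(n,X):
    c=get_calibration(n);T=np.linalg.inv(np.array(c['world_from_camera']));q=np.array(c['mtx'])@(T[:3,:3]@X+T[:3,3]);return (q[:2]/q[2]).round().astype(int)
u=np.array([.449,.893]);v=np.array([-.893,.449])
for z in(.006,.087):
  for n in('top','scene'):
    q=np.array([pr(n,np.r_[np.array([.559,-.231])+i*.03*u+j*.025*v,z]) for i in(1,-1) for j in(1,-1)]);print(n,z,q.min(0),q.max(0))
for n,b in(('jar',(135,205,45,35)),('mark',(485,190,25,60)),('flam',(300,120,40,50))):
    x,y,w,h=b;print(n,int(d[y:y+h,x:x+w].sum()))
```

```text
21.4 [ 0.85800035 -1.41452956  0.65846822] [0.51944641 0.01998345 0.27531566] 0.9999083886505898
top pile diff (379, 207, 36, 26) [[585, -217], [585, -220]]
scene diff (318, 169, 12, 42) 330.5
scene diff (255, 154, 29, 30) 401.0
scene diff (295, 100, 35, 63) 832.5
top 0.006 [389 206] [414 230]
scene 0.006 [256 165] [276 181]
top 0.087 [394 204] [421 229]
scene 0.087 [254 148] [275 164]
jar 0
mark 0
flam 0
```

```bash
python3 -c "
from bench import *
print(close_job())"
```

```text
the job is handed in; nothing more can be done
None
```

The job is handed in at about 21 s: the four blanks were left in one pile on the middle of the board, and the empty cup stands mouth down on bare table near (0.52, 0.02) m; before/after images show the jar, marker and flamingo unmoved.

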